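Put the bench lathe into low gear

ROBOT

A 7-joint arm with a two-finger parallel gripper is mounted at the origin on the work surface. World frame = base frame: x ahead of the robot, y to its left, z up, the work surface at z = 0. Lengths are in m, angles in degrees, forces in N, time in s.
With the tool pointing down it reaches from about 0.4 to 0.875 m from the base axis. Payload 6.5 kg.
Tool frame: the origin (TCP) lies on the centre line of the jaws, within the pads' length; the fingertips stand 22 mm ahead of it and the grasp point (between the pads) lies 3 mm ahead of it; z points along the fingers, x is the direction in which the jaws open and shut, and the axes are right-handed (so a half turn about z gives the same grasp; the last joint's range is limited). The gripper opens to 88 mm and grips with 3 to 60 N. Pads are 18 mm wide; open, the fingers measure 123 mm over their backs; the gripper's body (75 mm by 187 mm) begins 45 mm behind the grasp point.
Start: joints at [-74.381, 30.733, -0.252, 88.115, 0.149, 61.152, -4.079], TCP at [0.216, 0.613, 0.261] pointing down, gripper open.
Joint ranges: [-154.64, 154.64], [-21.42, 123.67], [-72.66, 72.17], [13.99, 137.28], [-74.86, 254.86], [10.95, 109.41], [-158.01, 158.01]. Speed limits (degrees/s): [136.94, 136.94, 180, 180, 180, 180, 180].

INTERFACE

Orientations are given as a 3x3 rotation matrix whose columns are the frame's x, y, z axes.
In Python, from cell import bot gives the robot as it stands.
- The arm moves only by the tool step_arm, never from a script. Its argument "increments" is a list of rows, each a list of 2 entries, a list of its own where there are three numbers: the shift along the tool's x, y, z as a fraction of full scale, then the turn, a rotation vector about the tool's x, y, z as a fraction of full scale. In form: [[[x, y, z], [wx, wy, wz]], ...]. A call has 1 to 8 rows; each row shifts and turns the commanded pose from where the row before left it, along the tool's axes as they then stand; what a row does not reach is not made up. Full scale, the value 1, is 0.25 m for a shift and 0.15 rad for a turn. A row lasts 1/8 s, in which the tool goes at most 62.5 mm and 10.7 degrees, less where a joint would pass 70% of its speed; a pose out of reach is approached as far as the arm can. A call with a number of a shift or a turn outside -1 to 1 is refused whole. A call with a gripper value outside its range is refused whole. "claw" is the gripper's target within -1 to 1 (shut at 1, half-way at 0, fully open at -1), set as the call begins (left out, the last holds). The fingers move at their own pace and stop on an object; "newtons" is the grip in N (left out, the last holds). Time passes only in rows, so rows that do not move let the fingers close. It gives the time, the measured TCP pose, the force and the opening at its end, in the units of the state.
- bot.sense(): the state, without advancing time (a new reading comes with each control period).
- bot.read_camera(name): name is "scene" or "top"; returns a dict with "img" (400x640x3 uint8, red, green, blue), "depth" (400x640 float32, m along the optical axis (not along the pixel's ray), 0 where there is no reading), "intrinsics" (3x3 intrinsics, pixels), "world_from_camera" (4x4, takes a point from camera to world coordinates). Camera axes: x right, y up, looking along -z (the intrinsics and any distortion apply to the point x, -y, -z); pixel columns grow to the right and rows downward; lengths in m; the calibration is good to about 2 mm. A picture is of the moment at which its call begins.
- bot.job_done(): hands the job in, once; it reports no verdict.
The state is a dict: "time_s": time; "joint_positions": joint angles; "joint_velocities": joint speeds; "tau": joint torques, N m; "position": TCP position; "tool_rot": TCP orientation; "force": force on the tool from outside, world axes, zero at the start; "ft_torque": the same for the moment, N m; "width": finger opening in m.
Only numpy, scipy, OpenCV 4.12 (cv2) and the standard library are available. Lean on these libraries where they do the work, as an engineer would, in place of code of your own. Each camera call takes 0.05 s, during which the arm holds its last target. There are 200 camera calls.

TASK

Put the wood lathe into low gear: ease the ball-ended gear lever on the headstock to the right until its teeth touch, gently rock the handwheel on the spindle's left end until they drop into mesh, then press the lever fully home. Never force the lever against the teeth nor the handwheel against the meshed gear, and leave everything else on and around the lathe where it is.

Things in the scene. Friction and masses are not known exactly. Their poses are not given: they have to be found in the camera images.
- lathe: the cream bench lathe, fixed to the bench. Origin on the bench under the middle of the headstock; x points away from the worker, y along the spindle to the worker's left (to the handwheel), z up. Headstock 140 x 170 mm, its cover 228 mm high, gears inside out of sight; bed, tool rest and tailstock run 540 mm to the right (-y), with a turned wood billet between the centres
- spindle: spindle with handwheel, billet and, hidden inside, a ring of 8 gear teeth (45 degrees apart). Origin on its axis, which is the lathe's y direction, 165 mm above the bench; stays where left. Which angle lines the teeth up is unknown and differs each time, never the starting one. Once meshed it cannot turn (the motor's brake holds the low gear) save for 6 degrees of play each way: it comes up solid
- wheel_top (a point): highest point of the handwheel's edge, midway through its thickness, 230 mm up (fixed to the lathe, axes as the lathe). The handwheel is a solid steel disc with a ribbed edge, 130 mm across and 16 mm thick, 57 mm clear of the headstock's left side. Pinch its edge here from above, one finger on each flat face; 1 to 2 N along the edge turn it when free (more when the pinching fingers also have to twist on it)
- gear_lever (a joint): the lever's angle. 0: high gear, leaning 0.35 to the left, the start; 0.35 upright; 0.70: low gear, home on its stop, leaning 0.35 to the right. About 2 N at the ball carry it over a crest at 0.2; then a weight moves it on by itself until teeth butt end to end at about 0.40 and keeps them lightly pressed. Lined up, it drops by itself to a catch at about 0.55; 4 to 6 N push it past and it goes home
- lever_pivot (a point): pivot of the gear lever on the headstock's front (fixed to the lathe, axes as the lathe); the lever swings about the x axis through it, in an upright plane parallel to the spindle
- lever_ball (a point): centre of the lever's steel ball, 32 mm across, 95 mm from the pivot at the top of a 12 mm round shank; moves with the lever, 269 mm above the bench at either end of the swing, clear above the cover. Push it from its side or pinch it from above. Axes: z along the lever, x as the lathe
- clutch: the sliding low gear inside the headstock (hidden), moved left along the spindle by the lever, 28 mm in all; its 8 teeth meet the spindle's. Each N pushed at the ball against butted teeth, or at the handwheel's edge once it is solid, presses the teeth with about 2.5 N; they chip at 50 N, so keep either push well below 15 N
- wax_tin: flat round tin, 64 mm across, 24 mm high, on the headstock's cover; a bystander
- drive_centre: small steel drive centre, 26 mm across, 54 mm high, standing on the headstock's cover near its back; a bystander
- gouge: turning gouge, 380 mm long, lying on the bench; a bystander
- skew_chisel: turning chisel, 390 mm long, lying on the bench; a bystander
- tape_roll: roll of tape, 90 mm across; a bystander
- mallet: wooden mallet, 270 mm long; a bystander
- offcut: wooden offcut 160 x 60 x 35 mm; a bystander
- glue_bottle: white glue bottle, 150 mm high; a bystander

How it is judged (in metres and radians):
At the end, for the whole second after the job is handed in: The gear lever is home in low gear (at 0.665 rad or more of its 0.70 rad), so the teeth are in mesh; the spindle is at rest, and no bystander has been moved (20 mm for the two on the headstock, 30 mm for the others) (value of joint gear_lever above 0.665 rad and angular speed of spindle below 0.05 rad/s and distance of each of wax_tin, drive_centre from where it was at the start of the episode below 0.02 m and distance of each of gouge, skew_chisel, tape_roll, mallet, offcut, glue_bottle from where it was at the start of the episode below 0.03 m); the robot touches nothing.
It fails at once if the gear teeth are forced (more than 50 N between the low gear and the spindle) (contact force between clutch and spindle above 50 N).
It fails at once if a thing on the headstock or the bench is pushed away (distance of any of wax_tin, drive_centre from where it was at the start of the episode above 0.02 m or distance of any of gouge, skew_chisel, tape_roll, mallet, offcut, glue_bottle from where it was at the start of the episode above 0.03 m).
It also fails if it takes over 48 s, if anything falls off the work surface, if the arm or the gripper's body presses on something with over 40 N, if the wrist force passes 120 N, or if a joint passes its speed limit or range.

## Working session

There is one attempt and no reset: what is moved stays moved. The work goes in short steps, Python scripts to look and compute and a tool call to move; the robot and the scene stay as the last step left them, time stands still between calls to the robot, and variables do not carry over. Pictures are saved under pics/ and viewed, about 8 in all and at most 12, crops included, and the job is handed in when it is done.

Besides the shell and the picture viewer there is one more tool, called by a JSON object that holds its "method" and its "body", one argument or row to a line. step_arm: Moves the arm, as the interface text tells. Shift numbers are shares of 0.25 m and turn numbers shares of 0.15 rad, none past 1 either way. Its arguments: {"type":"object","properties":{"increments":{"type":"array","items":{"type":"array"}},"claw":{"type":"number"},"newtons":{"type":"number"}},"required":["increments"]}

```bash
mkdir -p pics; ls; python3 - <<'E'
from cell import bot
import cv2,numpy as np
s=bot.sense()
for k,v in s.items(): print(k,np.round(v,3).tolist())
for n in("scene","top"):
    c=bot.read_camera(n); np.savez(f"pics/{n}0.npz",**c); cv2.imwrite(f"pics/{n}0.png",c["img"][:,:,::-1])
    print(n,c["intrinsics"].tolist(),np.round(c["world_from_camera"],3).tolist())
E
```

```text
pics
time_s 0.0
joint_positions [-74.382, 30.777, -0.253, 88.169, 0.15, 61.152, -4.081]
joint_velocities [-0.081, -0.01, -0.006, 0.015, -0.003, 0.05, 0.002]
tau [0.0, -57.1, 0.991, -25.16, -0.056, 0.018, 0.0]
position [0.216, 0.613, 0.26]
tool_rot [[0.332, 0.943, -0.0], [0.943, -0.332, -0.002], [-0.002, 0.0, -1.0]]
force [-0.255, 0.82, -0.004]
ft_torque [-0.044, -0.04, 0.047]
width 0.088
scene [[397.62192715646177, 0.0, 316.24755927929766], [0.0, 397.62192715646177, 201.36880135205047], [0.0, 0.0, 1.0]] [[0.747, -0.329, 0.578, 1.111], [0.665, 0.394, -0.635, -0.603], [-0.019, 0.858, 0.513, 0.774], [0.0, 0.0, 0.0, 1.0]]
top [[481.4635163427757, 0.0, 316.8215904723776], [0.0, 481.4635163427757, 196.14124115163708], [0.0, 0.0, 1.0]] [[0.012, 0.997, -0.081, 0.298], [-1.0, 0.011, -0.01, 0.102], [-0.009, 0.081, 0.997, 1.92], [0.0, 0.0, 0.0, 1.0]]
```

View pics/scene0.png

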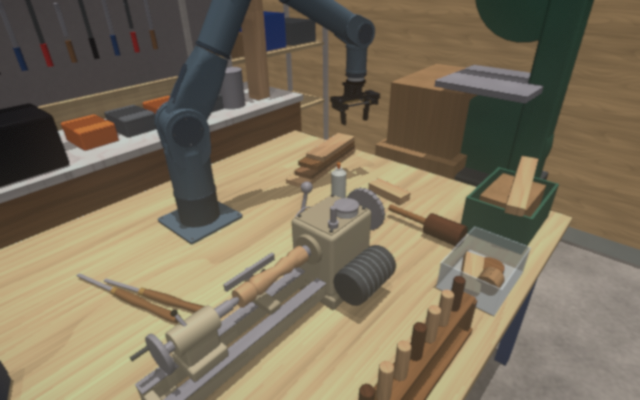

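View pics/top0.png

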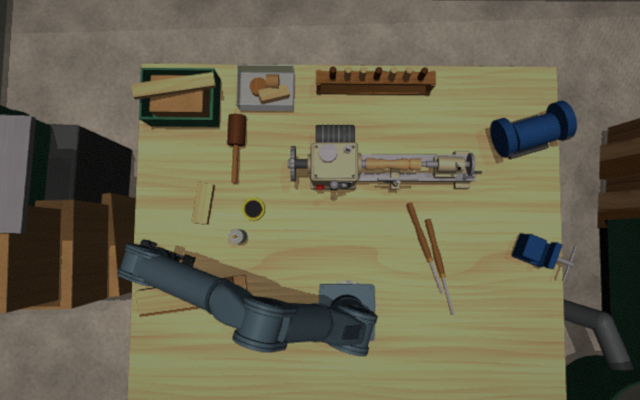

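The top view shows the headstock at about (334,160), the handwheel at (294,163) and the lever at the front edge, about (335,185). In the scene view the ball is at (306,187) and the wheel at (370,208). Next I'll crop these and get depths.

```bash
cat > h.py <<'E'
import numpy as np,cv2
def load(n): return dict(np.load(f"pics/{n}.npz"))
def ray(c,u,v):
    K=c["intrinsics"];T=c["world_from_camera"]
    d=np.array([(u-K[0,2])/K[0,0],-(v-K[1,2])/K[1,1],-1.])
    return T[:3,3],T[:3,:3]@d
def plane(c,u,v,z):
    o,d=ray(c,u,v); return o+d*(z-o[2])/d[2]
def cloud(c):
    K=c["intrinsics"];T=c["world_from_camera"];D=c["depth"]
    v,u=np.mgrid[:D.shape[0],:D.shape[1]]
    P=np.stack([(u-K[0,2])/K[0,0]*D,-(v-K[1,2])/K[1,1]*D,-D],-1)
    return P@T[:3,:3].T+T[:3,3]
E
python3 - <<'E'
from h import *
t=load("top0");s=load("scene0")
a=t["img"][120:200,280:380][:,:,::-1];b=s["img"][165:275,285:405][:,:,::-1]
a=cv2.resize(a,(600,480),interpolation=cv2.INTER_CUBIC)
b=cv2.resize(b,(600,550),interpolation=cv2.INTER_CUBIC)
cv2.imwrite("pics/tc.png",a);cv2.imwrite("pics/sc.png",b)
for c in(t,s):
    P=cloud(c);m=c["depth"]>0
    r=m&(P[...,0]>.25)&(P[...,0]<.75)&(P[...,1]>-.1)&(P[...,1]<.3)
    for lo,hi in((.195,.222),(.222,.235),(.24,.258),(.258,.3)):
        k=r&(P[...,2]>lo)&(P[...,2]<hi)
        q=P[k]; n,l,st,ce=cv2.connectedComponentsWithStats(k.astype(np.uint8))
        for i in range(1,n):
            if st[i,4]>3: w=P[l==i]; print(lo,hi,st[i].tolist(),np.round(ce[i],1),w.min(0).round(3),w.max(0).round(3),np.median(w,0).round(3))
E
```

```text
0.195 0.222 [311, 143, 5, 3, 6] [312.7 144. ] [0.619 0.127 0.212] [0.627 0.142 0.222] [0.623 0.136 0.215]
0.195 0.222 [320, 143, 4, 2, 5] [321.2 143.2] [0.622 0.099 0.217] [0.627 0.109 0.222] [0.626 0.106 0.22 ]
0.195 0.222 [331, 143, 3, 2, 6] [332.  143.5] [0.623 0.063 0.215] [0.628 0.07  0.222] [0.625 0.067 0.221]
0.195 0.222 [335, 143, 3, 2, 5] [336.2 143.4] [0.623 0.049 0.214] [0.628 0.056 0.222] [0.626 0.052 0.218]
0.195 0.222 [340, 143, 5, 3, 7] [342.  143.6] [0.619 0.024 0.218] [0.627 0.038 0.221] [0.627 0.031 0.22 ]
0.195 0.222 [346, 143, 8, 2, 11] [349.  143.5] [ 0.623 -0.009  0.214] [0.628 0.017 0.222] [0.627 0.006 0.22 ]
0.195 0.222 [290, 147, 5, 7, 28] [291.9 149.8] [0.589 0.202 0.195] [0.615 0.218 0.221] [0.602 0.21  0.209]
0.195 0.222 [311, 147, 2, 5, 5] [311.6 149. ] [0.598 0.138 0.216] [0.611 0.141 0.221] [0.605 0.138 0.219]
0.195 0.222 [355, 146, 3, 2, 4] [356.2 146.5] [ 0.613 -0.023  0.214] [ 0.618 -0.016  0.222] [ 0.615 -0.021  0.217]
0.195 0.222 [355, 149, 3, 4, 8] [356.1 150.6] [ 0.595 -0.023  0.214] [ 0.606 -0.016  0.221] [ 0.601 -0.02   0.219]
0.195 0.222 [351,
[... 2535 characters left out ...]
96 0.222] [0.593 0.218 0.231] [0.566 0.205 0.227]
0.222 0.235 [294, 194, 76, 44, 1274] [326.2 216.7] [ 0.473 -0.025  0.222] [0.631 0.137 0.235] [0.556 0.029 0.228]
0.24 0.258 [303, 193, 6, 8, 31] [305.1 196.2] [0.47  0.044 0.241] [0.482 0.056 0.258] [0.479 0.048 0.249]
0.24 0.258 [334, 198, 25, 17, 334] [346.5 206.1] [0.558 0.048 0.24 ] [0.621 0.114 0.254] [0.595 0.077 0.252]
0.24 0.258 [328, 217, 11, 9, 67] [333. 221.] [ 0.592 -0.001  0.24 ] [0.617 0.023 0.258] [0.608 0.007 0.244]
0.258 0.3 [301, 182, 12, 12, 111] [306.5 187.3] [0.461 0.042 0.258] [0.489 0.071 0.286] [0.48  0.052 0.275]
0.258 0.3 [330, 206, 7, 12, 78] [333.  211.4] [0.596 0.003 0.258] [0.613 0.019 0.283] [0.607 0.008 0.274]
```

View pics/tc.png

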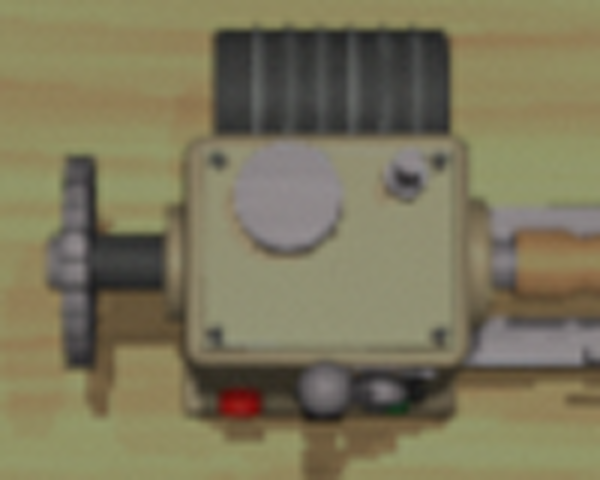

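View pics/sc.png

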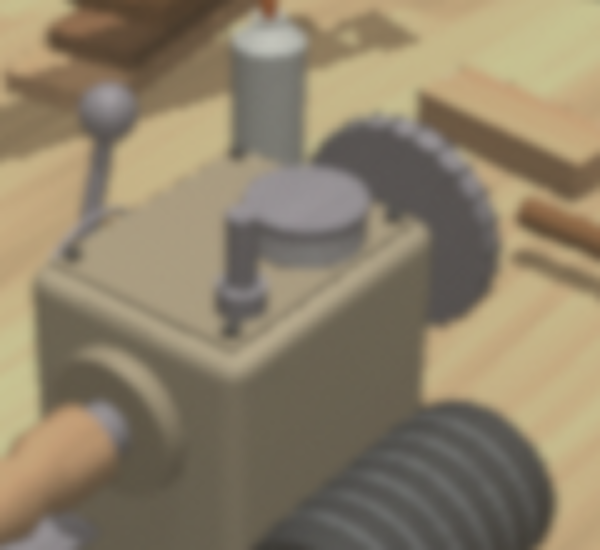

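The ball centre is at about (0.471, 0.061, 0.269), the wheel top at about (0.556, 0.208, 0.230), and the lathe is aligned with the world axes to within 1–2°. I'll lift, turn the jaws along world y and travel to above the ball.

{"method": "step_arm", "body": {
  "increments": [
    [[0,0,-0.14],[0,0,-0.753]],
    [[0,0,-0.14],[0,0,-0.753]],
    [[0,0,-0.14],[0,0,-0.753]],
    [[-0.22,0.1,0],[0,0,0]],
    [[-0.22,0.1,0],[0,0,0]],
    [[-0.22,0.1,0],[0,0,0]],
    [[-0.22,0.1,0],[0,0,0]],
    [[-0.22,0.1,0],[0,0,0]]
  ],
  "claw": -1
}}

```text
time_s: 1.1
position: [0.3415, 0.3359, 0.3655]
tool_rot: [[0.0, 1.0, -0.0], [1.0, -0.0, -0.0], [-0.0, -0.0, -1.0]]
force: [-0.0, 0.8, 0.0]
width: 0.0881
```

{"method": "step_arm", "body": {
  "increments": [
    [[-0.22,0.104,0],[0,0,0]],
    [[-0.22,0.104,0],[0,0,0]],
    [[-0.22,0.104,0],[0,0,0]],
    [[-0.22,0.104,0],[0,0,0]],
    [[-0.22,0.104,0],[0,0,0]],
    [[0,0,0.18],[0,0,0]],
    [[0,0,0.16],[0,0,0]],
    [[0,0,0],[0,0,0]]
  ]
}}

```text
time_s: 2.1
position: [0.469, 0.0626, 0.2785]
tool_rot: [[0.0, 1.0, -0.006], [1.0, -0.0, -0.002], [-0.002, -0.006, -1.0]]
force: [0.4, 0.2, -0.3]
width: 0.0881
```

```bash
python3 - <<'E'
from cell import bot
import cv2,numpy as np
c=bot.read_camera("scene");np.savez("pics/scene1.npz",**c)
b=cv2.resize(c["img"][140:260,240:400,::-1],(640,480),interpolation=cv2.INTER_CUBIC);cv2.imwrite("pics/s1.png",b)
s=bot.sense();print(s["time_s"],s["position"],s["force"])
E
```

```text
2.15 [0.47047024 0.06290992 0.28043444] [ 0.63830148  0.38375471 -0.51814137]
```

View pics/s1.png

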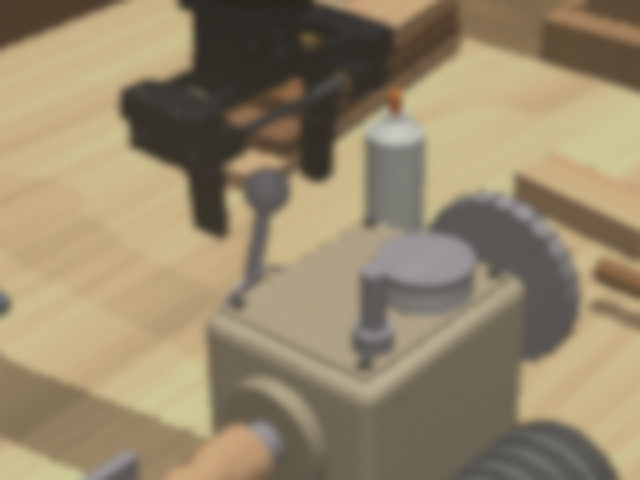

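The ball (267,188 in the crop) sits between the open fingers (208,190 and 318,140). Now I'll push right gently with the left finger.

{"method": "step_arm", "body": {
  "increments": [
    [[-0.05,0,0.016],[0,0,0]],
    [[-0.05,0,0],[0,0,0]],
    [[-0.02,0,0],[0,0,0]],
    [[-0.016,0,0],[0,0,0]],
    [[-0.016,0,0],[0,0,0]],
    [[0,0,0],[0,0,0]]
  ]
}}

```text
time_s: 2.9
position: [0.4712, 0.0248, 0.2768]
tool_rot: [[-0.0, 1.0, 0.0], [1.0, 0.0, -0.0], [-0.0, 0.0, -1.0]]
force: [-0.3, 0.7, 0.9]
width: 0.0883
```

{"method": "step_arm", "body": {
  "increments": [
    [[-0.016,0,0],[0,0,0]],
    [[-0.016,0,0],[0,0,0]],
    [[-0.016,0,0],[0,0,0]],
    [[0,0,0],[0,0,0]]
  ]
}}

```text
time_s: 3.4
position: [0.4708, 0.012, 0.2765]
tool_rot: [[0.001, 1.0, -0.001], [1.0, -0.001, -0.001], [-0.001, -0.001, -1.0]]
force: [0.2, 0.4, -0.3]
width: 0.0879
```

```bash
cat >> h.py <<'E'
def ball(c):
    P=cloud(c);k=(c["depth"]>0)&(P[...,0]>.452)&(P[...,0]<.487)&(P[...,1]>-.03)&(P[...,1]<.09)&(P[...,2]>.262)&(P[...,2]<.296)
    g=c["img"].astype(int); k&=(g.max(-1)>75)
    n,l,st,ce=cv2.connectedComponentsWithStats(k.astype(np.uint8))
    return [(st[i].tolist(),P[l==i].mean(0).round(4).tolist()) for i in range(1,n) if st[i,4]>15]
E
python3 - <<'E'
from cell import bot
from h import *
c=bot.read_camera("scene");np.savez("pics/scene2.npz",**c)
print(ball(load("scene0")),ball(load("scene1")),ball(c))
s=bot.sense();print(s["time_s"],s["position"],s["force"])
E
```

```text
[([301, 182, 12, 11, 88], [0.478, 0.0526, 0.276])] [([301, 182, 12, 11, 87], [0.4775, 0.0519, 0.276]), ([287, 186, 8, 13, 18], [0.4652, 0.0035, 0.2744]), ([295, 186, 2, 11, 17], [0.4784, 0.0145, 0.2811])] [([295, 178, 12, 17, 105], [0.4775, 0.0328, 0.2803])]
3.45 [0.47082934 0.01237371 0.27651099] [0.28740348 0.32349642 0.41639931]
```

{"method": "step_arm", "body": {
  "increments": [
    [[-0.012,0,0],[0,0,0]],
    [[-0.008,0,0],[0,0,0]],
    [[0,0,0],[0,0,0]],
    [[0,0,0],[0,0,0]]
  ]
}}

```text
time_s: 3.95
position: [0.4711, 0.0081, 0.2767]
tool_rot: [[-0.0, 1.0, -0.0], [1.0, 0.0, -0.0], [-0.0, -0.0, -1.0]]
force: [-0.0, 0.5, 0.2]
width: 0.0877
```

```bash
python3 - <<'E'
from cell import bot
from h import *
c=bot.read_camera("scene");np.savez("pics/scene3.npz",**c)
print(ball(c))
s=bot.sense();print(s["time_s"],s["position"],s["force"])
E
```

```text
[([293, 178, 12, 18, 104], [0.4771, 0.0257, 0.2808])]
4.0 [0.47107283 0.00809025 0.27670128] [ 0.06265068 -0.04202819  0.26378846]
```

{"method": "step_arm", "body": {
  "increments": [
    [[0,0,0],[0,0,0]],
    [[0,0,0],[0,0,0]],
    [[0,0,0],[0,0,0]],
    [[0,0,0],[0,0,0]]
  ]
}}

```text
time_s: 4.5
position: [0.4711, 0.0081, 0.2767]
tool_rot: [[-0.0, 1.0, -0.0], [1.0, 0.0, -0.0], [-0.0, -0.0, -1.0]]
force: [-0.1, 0.4, 0.5]
width: 0.0879
```

```bash
python3 - <<'E'
from cell import bot
from h import *
c=bot.read_camera("scene");np.savez("pics/scene4.npz",**c)
print(ball(c))
b=cv2.resize(c["img"][140:260,240:400,::-1],(640,480),interpolation=cv2.INTER_CUBIC);cv2.imwrite("pics/s4.png",b)
s=bot.sense();print(s["time_s"],s["position"],s["force"])
E
```

```text
[([291, 185, 11, 12, 95], [0.4779, 0.0149, 0.2811])]
4.55 [0.47110135 0.00807696 0.27675295] [-0.41385242  0.51655747 -0.07566535]
```

View pics/s4.png

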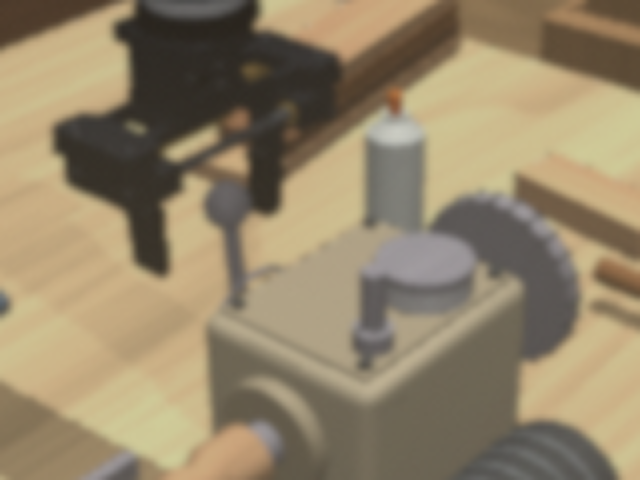

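The lever has moved on by itself to about 0.40 (ball shift 37.5 mm; ball at (228,205) in the crop, clear of the fingers), so the teeth are butted. Now to the handwheel, with the jaws half open.

{"method": "step_arm", "body": {
  "increments": [
    [[0,0,-0.2],[0,0,0]],
    [[0,0,-0.1],[0,0,0]],
    [[0.2,0.085,0],[0,0,0]],
    [[0.2,0.085,0],[0,0,0]],
    [[0.2,0.085,0],[0,0,0]],
    [[0.2,0.085,0],[0,0,0]],
    [[0,0,0.2],[0,0,0]],
    [[0,0,0.1],[0,0,0]]
  ],
  "claw": 0
}}

```text
time_s: 5.55
position: [0.555, 0.2085, 0.2741]
tool_rot: [[-0.002, 1.0, -0.003], [1.0, 0.002, -0.001], [-0.001, -0.003, -1.0]]
force: [-1.1, -0.7, -1.0]
width: 0.0441
```

```bash
python3 - <<'E'
from cell import bot
from h import *
c=bot.read_camera("scene");np.savez("pics/scene5.npz",**c)
print(ball(c))
b=cv2.resize(c["img"][110:260,280:440,::-1],(640,600),interpolation=cv2.INTER_CUBIC);cv2.imwrite("pics/s5.png",b)
s=bot.sense();print(s["time_s"],s["position"],s["force"],s["width"],s["joint_positions"])
E
```

```text
[([291, 185, 12, 12, 98], [0.4782, 0.0151, 0.2812])]
5.6 [0.55374734 0.2076362  0.27146489] [-1.47032654 -0.29797066 -2.41504573] 0.044411247922252796 [-34.92022671  24.82138885  13.4084323   97.09157404  -6.46635873
  59.2626347   70.69519021]
```

View pics/s5.png

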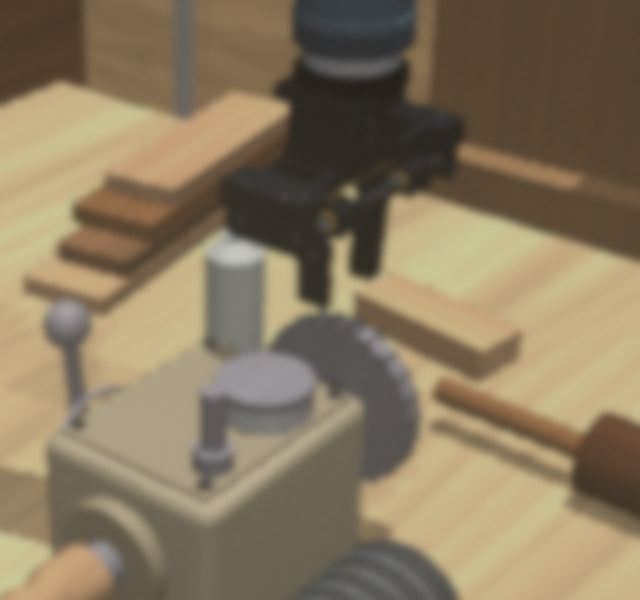

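The fingers (tips at 318,300 and 365,275) straddle the wheel's top edge (about 330,320). Now I'll go down and then close lightly.

{"method": "step_arm", "body": {
  "increments": [
    [[0,0,0.08],[0,0,0]],
    [[0,0,0.07],[0,0,0]],
    [[0,0,0.036],[0,0,0]],
    [[0,0,0],[0,0,0]]
  ]
}}

```text
time_s: 6.1
position: [0.5559, 0.208, 0.2299]
tool_rot: [[-0.0, 1.0, -0.001], [1.0, 0.0, -0.0], [-0.0, -0.001, -1.0]]
force: [-0.0, 0.2, 0.3]
width: 0.0442
```

{"method": "step_arm", "body": {
  "increments": [
    [[0,0,0],[0,0,0]],
    [[0,0,0],[0,0,0]],
    [[0,0,0],[0,0,0]],
    [[0,0,0],[0,0,0]]
  ],
  "claw": 1,
  "newtons": 7
}}

```text
time_s: 6.6
position: [0.5563, 0.2081, 0.2306]
tool_rot: [[-0.0, 1.0, 0.001], [1.0, 0.0, 0.0], [0.0, 0.001, -1.0]]
force: [-0.2, -0.4, 3.0]
width: 0.0158
```

Gripped (15.8 mm, no side load). Now I'll rock the wheel one way, 2° per row along its arc.

{"method": "step_arm", "body": {
  "increments": [
    [[0,0.0092,0.0002],[0.2327,0,0]],
    [[0,0.0092,0.0002],[0.2327,0,0]],
    [[0,0.0092,0.0002],[0.2327,0,0]],
    [[0,0.0092,0.0002],[0.2327,0,0]],
    [[0,0,0],[0,0,0]]
  ]
}}

```text
time_s: 7.22
position: [0.5659, 0.2082, 0.2302]
tool_rot: [[0.0, 0.99, -0.139], [1.0, -0.0, 0.0], [0.0, -0.139, -0.99]]
force: [0.2, -0.3, 5.7]
width: 0.0158
```

```bash
cat > b.py <<'E'
from cell import bot
from h import *
c=bot.read_camera("scene");print(ball(c))
s=bot.sense();print(s["time_s"],s["position"].round(4),s["force"].round(2),s["ft_torque"].round(2),s["width"])
E
python3 b.py
```

```text
[([291, 185, 12, 13, 100], [0.4781, 0.0152, 0.2809])]
7.275 [0.5659 0.2082 0.2303] [0.35 0.33 4.63] [0.03 0.09 0.11] 0.016025731204874032
```

{"method": "step_arm", "body": {
  "increments": [
    [[0,0.0092,0.0002],[0.2327,0,0]],
    [[0,0.0092,0.0002],[0.2327,0,0]],
    [[0,0.0092,0.0],[0.2327,0,0]],
    [[0,0,0],[0,0,0]]
  ]
}}

```text
time_s: 7.78
position: [0.573, 0.2082, 0.229]
tool_rot: [[0.0, 0.971, -0.241], [1.0, 0.0, 0.001], [0.001, -0.241, -0.971]]
force: [0.5, -0.2, 4.5]
width: 0.0159
```

```bash
python3 b.py
```

```text
[([290, 186, 12, 12, 98], [0.4785, 0.0103, 0.2806])]
7.825 [0.5729 0.2082 0.2289] [ 1.67 -0.18  3.72] [-0.02 -0.22  0.05] 0.01592535998717838
```

The ball has started to move on, so I'll hold still and let it drop.

{"method": "step_arm", "body": {
  "increments": [
    [[0,0,0],[0,0,0]],
    [[0,0,0],[0,0,0]],
    [[0,0,0],[0,0,0]]
  ]
}}

```text
time_s: 8.2
position: [0.5729, 0.2082, 0.2289]
tool_rot: [[-0.0, 0.971, -0.239], [1.0, 0.0, 0.001], [0.001, -0.239, -0.971]]
force: [3.3, 0.1, 5.4]
width: 0.0162
```

```bash
python3 b.py
```

```text
[([287, 188, 13, 12, 98], [0.4783, 0.0026, 0.2796])]
8.25 [0.5729 0.2082 0.2289] [ 2.4  -0.58  4.84] [ 0.13 -0.66  0.07] 0.01608575546059726
```

It dropped to about 0.53–0.55, so it's at the catch. Open the jaws to 44 mm, back out along the tool axis, and level it.

{"method": "step_arm", "body": {
  "increments": [
    [[0,0,0],[0,0,0]],
    [[0,0,0],[0,0,0]],
    [[0,0,0],[0,0,0]],
    [[0,0,-0.1],[0,0,0]],
    [[0,0,-0.2],[-0.6,0,0]],
    [[0,0,-0.2],[-0.6,0,0]],
    [[0,0,0],[-0.42,0,0]]
  ],
  "claw": 0
}}

```text
time_s: 9.12
position: [0.5999, 0.2084, 0.355]
tool_rot: [[0.0, 1.0, 0.008], [1.0, -0.0, 0.003], [0.003, 0.008, -1.0]]
force: [-0.7, -0.2, -0.7]
width: 0.0441
```

```bash
python3 b.py; python3 - <<'E'
from cell import bot
print(bot.sense()["tool_rot"].round(3))
E
```

```text
[([287, 188, 13, 12, 104], [0.4784, 0.0025, 0.2791])]
9.175 [0.598  0.2086 0.3531] [-0.72  0.03 -0.28] [ 0.05  0.04 -0.02] 0.044230311570160594
[[-0.001  1.     0.006]
 [ 1.     0.001  0.002]
 [ 0.002  0.006 -1.   ]]
```

{"method": "step_arm", "body": {
  "increments": [
    [[-0.198,-0.127,0],[0,0,0]],
    [[-0.198,-0.127,0],[0,0,0]],
    [[-0.198,-0.127,0],[0,0,0]],
    [[-0.198,-0.127,0],[0,0,0]],
    [[0,0,0],[0,0,0]],
    [[0,0,0.2],[0,0,0]],
    [[0,0,0.1],[0,0,0]],
    [[-0.05,0,0],[0,0,0]]
  ],
  "claw": -1
}}

```text
time_s: 10.18
position: [0.4698, -0.0014, 0.2738]
tool_rot: [[-0.003, 1.0, -0.006], [1.0, 0.003, -0.0], [-0.0, -0.006, -1.0]]
force: [0.2, 0.5, 0.1]
width: 0.0883
```

```bash
python3 b.py
```

```text
[([287, 180, 13, 20, 111], [0.4768, 0.0058, 0.279])]
10.225 [ 0.4707 -0.0041  0.2753] [ 0.46 -1.36  0.44] [-0.08  0.    0.01] 0.08832981795698833
```

{"method": "step_arm", "body": {
  "increments": [
    [[-0.036,0,0],[0,0,0]],
    [[-0.016,0,0],[0,0,0]],
    [[-0.008,0,0],[0,0,0]],
    [[-0.008,0,0],[0,0,0]],
    [[0,0,0],[0,0,0]]
  ]
}}

```text
time_s: 10.85
position: [0.4709, -0.0191, 0.2758]
tool_rot: [[-0.0, 1.0, -0.001], [1.0, 0.0, 0.0], [0.0, -0.001, -1.0]]
force: [0.7, 0.2, 0.6]
width: 0.0882
```

```bash
python3 b.py
```

```text
[([302, 183, 2, 12, 18], [0.4814, 0.0369, 0.2754]), ([287, 186, 12, 14, 98], [0.4775, 0.0015, 0.2791])]
10.9 [ 0.4709 -0.0191  0.2757] [-0.25  0.54  0.43] [ 0.25 -0.02 -0.01] 0.08816997786670841
```

{"method": "step_arm", "body": {
  "increments": [
    [[-0.008,0,0],[0,0,0]],
    [[-0.008,0,0],[0,0,0]],
    [[0,0,0],[0,0,0]]
  ]
}}

```text
time_s: 11.28
position: [0.4706, -0.024, 0.2755]
tool_rot: [[0.0, 1.0, -0.002], [1.0, -0.0, -0.001], [-0.001, -0.002, -1.0]]
force: [-0.6, -0.5, 0.1]
width: 0.0885
```

```bash
python3 b.py
```

```text
[([301, 183, 2, 12, 19], [0.4811, 0.0334, 0.2787]), ([284, 184, 12, 18, 102], [0.4767, -0.0064, 0.2777])]
11.325 [ 0.4706 -0.024   0.2755] [0.26 0.45 0.57] [ 0.   -0.06  0.01] 0.08824649112119053
```

{"method": "step_arm", "body": {
  "increments": [
    [[0,0,0],[0,0,0]],
    [[0,0,0],[0,0,0]],
    [[0,0,0],[0,0,0]]
  ]
}}

```text
time_s: 11.7
position: [0.4707, -0.0235, 0.2756]
tool_rot: [[0.0, 1.0, -0.001], [1.0, -0.0, -0.0], [-0.0, -0.001, -1.0]]
force: [-0.2, -0.4, -0.3]
width: 0.0881
```

```bash
python3 b.py
```

```text
[([301, 183, 2, 13, 21], [0.4815, 0.033, 0.2758]), ([283, 187, 12, 16, 99], [0.4771, -0.0102, 0.2766])]
11.75 [ 0.4707 -0.0235  0.2756] [-0.33  0.22  1.02] [0.02 0.   0.02] 0.08786596023844068
```

{"method": "step_arm", "body": {
  "increments": [
    [[-0.012,0,0],[0,0,0]],
    [[-0.01,0,0],[0,0,0]],
    [[-0.006,0,0],[0,0,0]],
    [[0,0,0],[0,0,0]]
  ]
}}

```text
time_s: 12.25
position: [0.4708, -0.0306, 0.2756]
tool_rot: [[0.0, 1.0, -0.001], [1.0, -0.0, -0.0], [-0.0, -0.001, -1.0]]
force: [0.4, 0.1, -0.4]
width: 0.0883
```

```bash
python3 b.py
```

```text
[([283, 184, 12, 19, 102], [0.4769, -0.0103, 0.2772]), ([299, 184, 2, 13, 21], [0.4814, 0.0255, 0.2771])]
12.3 [ 0.4708 -0.0305  0.2756] [0.3  0.31 0.17] [0.05 0.01 0.  ] 0.08821737089654014
```

Ball unchanged, so it's probably already on its stop. A few more gentle millimetres should feel the contact.

{"method": "step_arm", "body": {
  "increments": [
    [[-0.006,0,0],[0,0,0]],
    [[-0.004,0,0],[0,0,0]],
    [[0,0,0],[0,0,0]]
  ]
}}

```text
time_s: 12.68
position: [0.4707, -0.033, 0.2756]
tool_rot: [[0.0, 1.0, -0.001], [1.0, -0.0, -0.0], [-0.0, -0.001, -1.0]]
force: [0.7, -0.4, 0.0]
width: 0.088
```

```bash
python3 b.py
```

```text
[([298, 186, 2, 11, 17], [0.4809, 0.0225, 0.2751]), ([283, 188, 12, 15, 94], [0.4774, -0.012, 0.2764])]
12.725 [ 0.4708 -0.033   0.2756] [-0.2   0.52 -0.28] [ 0.03 -0.01 -0.02] 0.08809243445795907
```

{"method": "step_arm", "body": {
  "increments": [
    [[-0.004,0,0],[0,0,0]],
    [[-0.004,0,0],[0,0,0]],
    [[0,0,0],[0,0,0]]
  ]
}}

```text
time_s: 13.1
position: [0.4708, -0.0335, 0.2755]
tool_rot: [[-0.001, 1.0, -0.001], [1.0, 0.001, 0.002], [0.002, -0.001, -1.0]]
force: [-0.4, 5.5, -0.6]
width: 0.0881
```

```bash
python3 b.py
```

```text
[([283, 184, 12, 19, 100], [0.477, -0.0109, 0.2773]), ([298, 185, 2, 12, 20], [0.4814, 0.0219, 0.2765])]
13.15 [ 0.4708 -0.0335  0.2755] [-0.01  5.11 -0.66] [ 1.03 -0.08  0.  ] 0.08756690520352457
```

Solid at 5 N, so the lever is on its stop. Back off, rise clear and check.

{"method": "step_arm", "body": {
  "increments": [
    [[0.04,0,0],[0,0,0]],
    [[0.06,0,0],[0,0,0]],
    [[0,0,-0.2],[0,0,0]],
    [[0,0,-0.2],[0,0,0]],
    [[0,0,-0.2],[0,0,0]],
    [[0,0,0],[0,0,0]],
    [[0,0,0],[0,0,0]]
  ]
}}

```text
time_s: 14.02
position: [0.4706, -0.0094, 0.4248]
tool_rot: [[-0.001, 1.0, -0.002], [1.0, 0.001, -0.0], [-0.0, -0.002, -1.0]]
force: [-0.4, 0.8, -0.2]
width: 0.0882
```

```bash
python3 b.py; python3 - <<'E'
from cell import bot
from h import *
c=bot.read_camera("scene");print(ball(c))
b=cv2.resize(c["img"][110:310,200:460,::-1],(780,600),interpolation=cv2.INTER_CUBIC);cv2.imwrite("pics/s9.png",b)
d=np.abs(c["img"].astype(int)-load("scene0")["img"]).max(-1)
for n,(u,v,w,h) in dict(tin=(334,198,25,17),centre=(328,206,11,18),gouges=(75,270,130,50),mallet=(385,200,80,45),offcut=(365,175,45,28)).items(): print(n,(d[v:v+h,u:u+w]>30).mean().round(3))
E
```

```text
[([283, 191, 13, 12, 99], [0.4784, -0.0115, 0.276])]
14.075 [ 0.4703 -0.0095  0.4243] [ 0.53 -0.29  0.04] [0.05 0.05 0.05] 0.08816774490531802
[([283, 191, 13, 12, 93], [0.4783, -0.0125, 0.2766])]
tin 0.0
centre 0.0
gouges 0.0
mallet 0.0
offcut 0.0
```

View pics/s9.png

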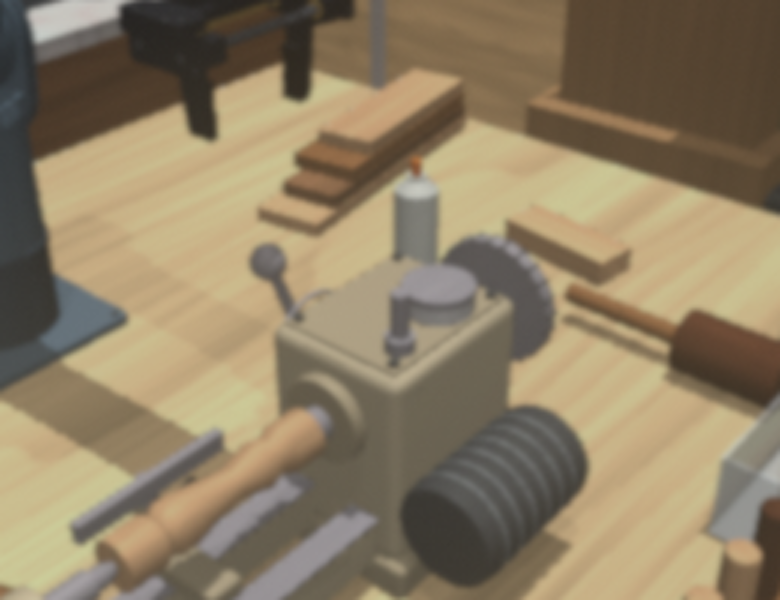

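The lever leans right with the ball at (268,262) in the crop, level with its starting height and about 64–65 mm to the right. Everything else in view is in place and the arm is clear.

```bash
python3 -c "
from cell import bot
print(bot.job_done())"
```

```text
the job is handed in; nothing more can be done
None
```

The lathe is in low gear with the lever home on its stop, and I handed the job in at about 14 s of the 48 s allowed.

- **Lever to the teeth:** I eased the ball over the crest with an open finger. It then moved on by itself until the teeth butted at about 0.40.
- **Handwheel:** I pinched the edge with a 7 N grip and turned it about 14° along its arc until the lever dropped to the catch at about 0.54. The highest force I read at the wheel was about 6 N.
- **Lever home:** I pushed it past the catch and felt it come up solid against the stop at about 5 N. Then I backed the arm off clear of everything.

**Last checks:**
- The ball had moved 64–65 mm to the right, against 65 mm expected for fully home. It was back at its starting height, which is what both ends of the swing should show.
- The wax tin, drive centre, gouge and chisel, mallet and offcut showed no image change. The glue bottle looked in place in the last picture, but I did not compare it by pixel.
- The tape roll lies away from the arm's work area, and I did not check it separately.
- I did not measure the spindle's speed. After I released the wheel, nothing showed it moving.

No check failed or disagreed.

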